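Feed a test bar through the drop flap

ROBOT

A 6-joint arm with a two-finger parallel gripper is mounted at the origin on a cart in front of the work surface, level with it; the furniture and walls round the work are solid. World frame = base frame: x ahead of the robot, y to its left, z up, the work surface at z = 0. Lengths are in mm, angles in rad, forces in N, time in s.
With the tool pointing down it reaches from about 400 to 925 mm from the base axis. Payload 12.5 kg.
Tool frame: the origin (TCP) lies midway between the tips of the shut fingers; the grasp point (between the pads) lies 19 mm behind it (env.tcp_to_grasp is the distance from the TCP to the grasp point, in mm); z points along the fingers, y is the line along which they close (so a half turn about z gives the same grasp; the last joint's range is limited). The gripper opens to 95 mm and grips with 3 to 60 N. Pads are 20 mm wide; open, the fingers measure 119 mm over their backs; the gripper's body (75 mm by 180 mm) begins 59 mm behind the grasp point.
Start: joints at [-1.377, 0.491, 1.559, -0, 1.092, -0.106], TCP at [184.604, -597.133, 214.661] pointing down, gripper open.
Joint ranges: [-3.1, 3.1], [-0.84, 2.19], [0.05, 2.79], [-1.13, 4.28], [0.06, 2.93], [-2.69, 2.69]. Speed limits (rad/s): [2.22, 2.22, 2.79, 3.14, 3.14, 3.14].

INTERFACE

Orientations are given as [roll, pitch, yaw] about the fixed x, y, z axes, in that order (R = Rz(yaw) Ry(pitch) Rx(roll)).
In Python, from cell import env gives the robot as it stands. The module is installed in compiled form; this text tells all that it offers.
- The arm moves only by the tool step_arm, never from a script. Its argument "plan" is a list that holds one entry, the list of rows, each a list of 5 numbers: the shift along the tool's x, y, z in mm, then the turn about the tool's z in degrees, then the opening, from -1 (shut) to 1 (fully open). A call has 1 to 8 rows; each row is the pose to reach, as a shift and turn from the pose commanded when the call began, along the tool's axes at that moment; what a row does not reach only later rows make up. A row lasts 1/12 s, in which the tool goes at most 41.7 mm and 7.16 degrees, less where a joint would pass 70% of its speed; a pose out of reach is approached as far as the arm can. A call with a gripper value outside its range is refused whole. The fingers move at their own pace and stop on an object; the grip force is fixed at half the most. Time passes only in rows, so rows that repeat a pose let the fingers close. It gives the time, the measured TCP pose, the force, the opening and the grip force at its end, in the units of the state.
- env.state(): the state, without advancing time (a new reading comes with each control period).
- env.read_camera(name): name is "side" or "top" or "wrist"; returns the picture (420x560x3 uint8, blue, green, red); there is no depth.
- env.get_calibration(name): a dict with "K" (3x3 intrinsics, pixels), "D" ([k1, k2, p1, p2, k3] as OpenCV has them; the pictures are not rectified), "extrinsics" (4x4, takes a point from world to camera coordinates). Camera axes: x right, y up, looking along -z (the intrinsics and any distortion apply to the point x, -y, -z); pixel columns grow to the right and rows downward; lengths in mm; the calibration is good to about 2 mm. A picture is of the moment at which its call begins: read the wrist's pose just before it. get_calibration takes no time and is no camera call; for the wrist camera it gives the pose at the moment of the call.
- env.job_done(): hands the job in; it is judged then, once.
The state is a dict: "t": time; "joints": joint angles; "qvel": joint speeds; "tau": joint torques, N m; "eef_pos": TCP position; "tcp_rot": TCP orientation; "ft_force": force on the tool from outside, world axes, zero at the start; "moment": the same for the moment, N m; "opening": opening from 0.0 (shut) to 1.0 (fully open); "grip_force": force on a finger pad.
Only numpy, scipy, OpenCV 4.12 (cv2) and the standard library are available. Lean on these libraries where they do the work, as an engineer would, in place of code of your own. Each camera call takes 0.05 s, during which the arm holds its last target. There are 200 camera calls.

TASK

Two feed gates stand on the worktop; on the deck of one lies a steel hexagonal test bar, on the other a short spacer block. With a fingertip push the bar along the deck, under the hanging flap of its gate, until it has dropped off the deck and lies flat in the tray behind, then draw the fingers back so that the flap swings shut. Only push gently: do not grip or lift the bar, and leave the spacer block, the other flap and everything else alone.

Things in the scene. Friction and masses are not known exactly. Their poses are not given: they have to be found in the camera images.
- hex_bar: the steel hexagonal test bar with a turned-down waist, 17 x 85 x 15 mm, 110 g; lies lengthwise between the guide rails of its gate, in front of the flap; origin at the centre of its underside, y axis (either way round) along its length, z up
- gate_bar: fixed feed gate with the bar on it, left or right one of two identical gates: 246 long (x) x 100 wide x 80 mm high. Origin: underside, straight below the shut flap, mid-width; +x is the feed direction (away from the robot within 15 degrees), z up. Deck: x -130 to +4, top 30 mm above the worktop. Guide rails 5 mm high, x -128 to -10, 26 mm gap centred on y = 0, outer faces at |y| 21 mm
- gate_bar_edge (a point): middle of the far edge of the bar's deck (gate x +4, y 0, z 30 mm); here the level drops 26 mm to the tray. The bar falls in once its rear end has been pushed past this edge
- gate_bar_tray (a point): centre of the tray floor behind the flap (gate x +58, y 0, z 4 mm): open tray, gate x +4 to +112 mm, 92 mm wide, side walls as high as the deck, end wall 38 mm above the worktop
- flap_bar_hinge (a point): middle of the flap's pivot axis (gate x 0, y 0, z 70 mm), fixed to the gate. The flap's plate is 2 mm thick, 80 mm wide and hangs from 3 to 20 mm above the deck (6 mm rolled upper edge); above it the gateway is open, 70 mm clear between the hanger arms, so shut fingers pointing down can follow the bar to about 14 mm past the flap's plane. Posts at |y| 42 to 49 mm, 80 mm high
- flap_bar (a joint): angle of the flap of the bar's gate: 0 = hanging shut, grows as its lower edge swings in over the tray (stop at 1.5 rad; it cannot swing out towards the robot). Loose 60 g steel stirrup: under 1 N on the plate opens it, it rides on the bar at about 50 degrees and falls shut by itself in about a second
- block: plain steel spacer block, 20 x 35 x 18 mm, lying on the deck of the other gate; bystander, origin at the centre of its underside
- gate_block: the other, identical feed gate, origin and axes alike, with the spacer block on its deck; leave it alone
- flap_block (a joint): angle of the flap of the other gate, 0 = shut; leave shut
- coupon_3: flat steel dog-bone test piece 26 x 165 x 9 mm lying on the worktop to the right; bystander, origin at the centre of its underside
- usb_isolator: white adapter box 26 x 80 x 26 mm on the worktop to the left; bystander, origin at the centre of its underside

How it is judged (in metres and radians):
On the way, in this order (a step that is already met when the one before it is completed fails the run):
1. the bar is in the gateway and holds the flap open (value of joint flap_bar above 0.4 rad and x of hex_bar in the frame of gate_bar above -0.04 m), for 0.1 s.
2. the bar lies flat in the tray behind the flap (x of hex_bar in the frame of gate_bar between 0.02 and 0.1 m and y of hex_bar in the frame of gate_bar between -0.045 and 0.045 m and z of hex_bar in the frame of gate_bar below 0.025 m and angle between hex_bar's own y axis and vertical between 1.45 and 1.69 rad), for 0.2 s.
At the end, for the whole second after the job is handed in: The bar lies at rest and level (within 7 degrees) on the tray floor of its gate, wholly off the deck; its flap hangs shut (below 0.1 rad), the other flap is shut and the spacer block is within 15 mm of where it started (all of step 2 and value of joint each of flap_bar, flap_block below 0.1 rad and linear speed of hex_bar below 0.02 m/s and distance of block from where it was at the start of the episode below 0.015 m); the robot touches nothing.
It fails at once if the bar is lifted (more than 25 mm off the deck) (z of hex_bar in the frame of gate_bar above 0.055 m).
It fails at once if the bar is gripped or pushed roughly (more than 18 N from the fingers) (contact force between the fingers and hex_bar above 18 N).
It fails at once if the spacer block is moved (15 mm) or the other flap opened (distance of block from where it was at the start of the episode above 0.015 m or value of joint flap_block above 0.2 rad).
It fails at once if a bystander is moved (20 mm) (distance of any of coupon_3, usb_isolator from where it was at the start of the episode above 0.02 m).
It also fails if it takes over 40 s, if anything falls off the work surface, if the arm or the gripper's body presses on something with over 40 N, if the wrist force passes 120 N, or if a joint passes its speed limit or range.

## Working session

There is one attempt and no reset: what is moved stays moved. The work goes in short steps, Python scripts to look and compute and a tool call to move; the robot and the scene stay as the last step left them, time stands still between calls to the robot, and variables do not carry over. Pictures are saved under pics/ and viewed, at most 10 in all, crops included, and the job is handed in when it is done.

Besides the shell and the picture viewer there is one more tool, called by a JSON object that holds its "method" and its "body". step_arm: Moves the arm, as the interface text tells. Its arguments: {"type":"object","properties":{"plan":{"type":"array"}},"required":["plan"]}

```bash
mkdir -p pics; python3 - <<'E'
from cell import env
import cv2
s=env.state();print(s['t'],s['eef_pos'],s['tcp_rot'],s['opening'])
for n in("top","side"):
    cv2.imwrite(f"pics/{n}0.png",env.read_camera(n))
    c=env.get_calibration(n);print(n,c['K'],c['D'],c['extrinsics'])
E
```

```text
0.0 [ 184.55950553 -596.8635231   214.06464101] [-3.14046718e+00 -1.13257607e-04  2.99805186e-01] 1.0015096602680962
top [[415.23417277   0.         278.58845179]
 [  0.         415.23417277 204.98084209]
 [  0.           0.           1.        ]] [0.00791223 0.         0.         0.         0.        ] [[-1.64792386e-02 -9.99845401e-01  6.13259356e-03  8.31837970e+01]
 [ 9.96479460e-01 -1.59188975e-02  8.23120555e-02 -5.48848596e+02]
 [-8.22017060e-02  7.46744352e-03  9.96587737e-01 -1.25123052e+03]
 [ 0.00000000e+00  0.00000000e+00  0.00000000e+00  1.00000000e+00]]
side [[471.93575863   0.         273.99155629]
 [  0.         471.93575863 209.53588429]
 [  0.           0.           1.        ]] [-0.10532834  0.          0.          0.          0.        ] [[-9.50300510e-01 -3.11211815e-01 -8.72618185e-03  5.60483714e+02]
 [ 9.53602736e-02 -3.17639718e-01  9.43404170e-01 -1.14107107e+02]
 [-2.96370306e-01  8.95685333e-01  3.31530430e-01 -1.49031401e+03]
 [ 0.00000000e+00  0.00000000e+00  0.00000000e+00  1.00000000e+00]]
```

View pics/top0.png

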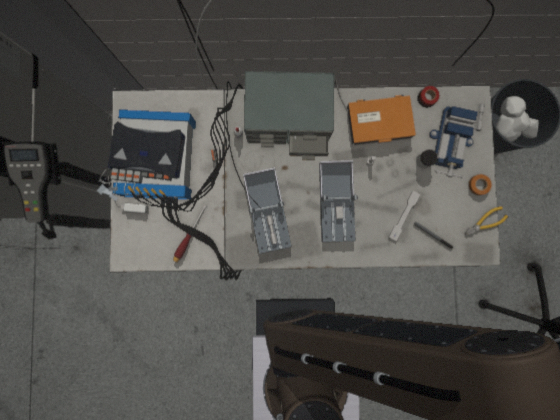

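View pics/side0.png

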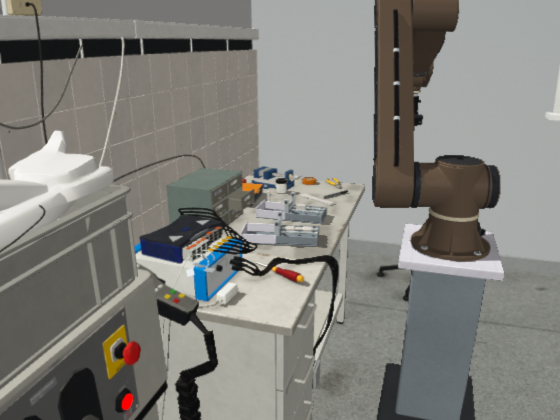

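The top view shows two gates, left near (268,212) and right near (338,202); the left one seems to hold the long bar, and I'll enlarge it to check.

```bash
python3 - <<'E'
import cv2
i=cv2.imread("pics/top0.png")[150:270,225:375]
cv2.imwrite("pics/top0c.png",cv2.resize(i,None,fx=5,fy=5,interpolation=cv2.INTER_CUBIC))
E
```

```text
(no output)
```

View pics/top0c.png

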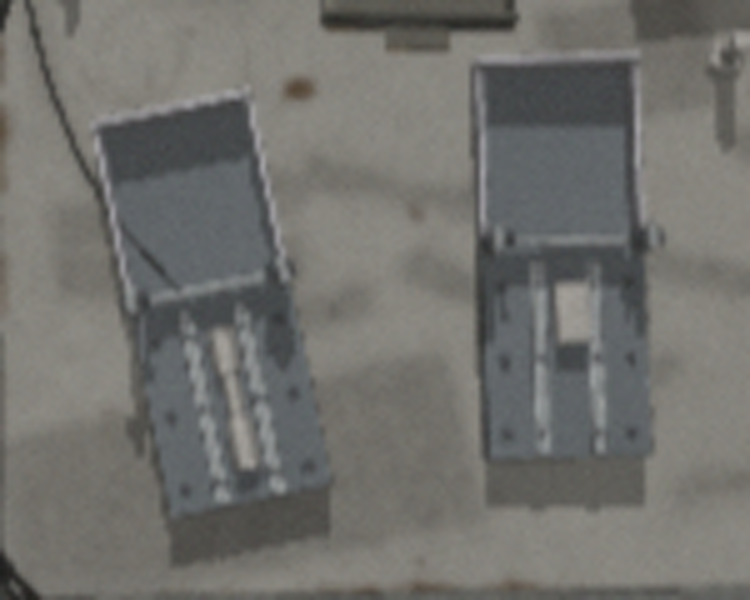

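Left gate holds the bar. In the crop: deck near corners (172,517) and (330,482), end-wall corners (96,127) and (247,92), bar ends (222,330) and (248,468).

```bash
cat >h.py <<'E'
import numpy as np,cv2
def ray(cal,uv,z):
    K,D,E=cal['K'],cal['D'],cal['extrinsics']
    p=cv2.undistortPoints(np.array([[uv]],float),np.array(K),np.array(D)).ravel()
    R,t=E[:3,:3],E[:3,3]; d=R.T@np.array([p[0],-p[1],-1]); o=-R.T@t
    return o+d*(z-o[2])/d[2]
def pix(cal,P):
    F=np.diag([1.,-1,-1]);E=cal['extrinsics'];R=F@E[:3,:3];t=F@E[:3,3]
    return cv2.projectPoints(np.atleast_2d(P).astype(float),cv2.Rodrigues(R)[0],t,np.array(cal['K']),np.array(cal['D']))[0][:,0]
E
cat >a.py <<'E'
from cell import env
from h import *
from scipy.optimize import least_squares
c=env.get_calibration("top")
cr=lambda u,v:((u+.5)/5-.5+225,(v+.5)/5-.5+150)
G=[(-130,50,30),(-130,-50,30),(112+4,50,38),(116,-50,38),(-128,23.5-6,35),(-128,-17.5,35),(-10,17.5,35),(-10,-17.5,35)]
U=np.array([cr(*p) for p in[(172,517),(330,482),(96,127),(247,92),(222,495),(278,487),(187,318),(243,310)]])
G=np.array(G,float)
def W(q,P):
    a=q[2];R=np.array([[np.cos(a),-np.sin(a),0],[np.sin(a),np.cos(a),0],[0,0,1]]);return P@R.T+[q[0],q[1],0]
r=least_squares(lambda q:(pix(c,W(q,G))-U).ravel(),[600,50,.2])
q=r.x;print("gate",q,np.round(r.fun.reshape(-1,2),2).tolist())
for uv in[(248,468),(222,330)]:
    p=ray(c,cr(*uv),44);b=W([0,0,-q[2]],(p-[q[0],q[1],0])[None])[0];print("bar end",p,"gate",b)
E
python3 a.py
```

```text
gate [5.40883612e+02 1.11385579e+02 1.87749177e-01] [[-0.13, 0.39], [0.69, 0.64], [-1.11, -1.08], [0.84, -0.63], [0.26, 1.99], [0.45, 1.21], [-0.56, -0.95], [-0.45, -1.68]]
bar end [433.83469759  89.44748716  44.        ] gate [-109.26242957   -1.57209389   44.        ]
bar end [516.75481376 103.79711345  44.        ] gate [-25.12115178  -2.95151811  44.        ]
```

{"method": "step_arm", "body": {"plan": [[[40,-10,0,0,-1],[80,-20,0,1,-1],[120,-30,0,2,-1],[160,-40,0,3,-1],[200,-50,0,4,-1],[235,-59,0,5,-1],[270,-68,0,6,-1],[310,-78,0,6.4,-1]]]}}

```text
t: 0.77
eef_pos: [458.7, -430.0, 214.4]
tcp_rot: [-3.141, 0.0, 0.187]
ft_force: [0.2, -1.1, -0.2]
opening: 0.499
grip_force: 0.0
```

{"method": "step_arm", "body": {"plan": [[[4,-36,0,0,-1],[8,-72,0,0,-1],[12,-108,0,0,-1],[16,-144,0,0,-1],[20,-180,0,0,-1],[24,-216,0,0,-1],[28,-252,0,0,-1],[30,-276,0,0,-1]]]}}

```text
t: 1.43
eef_pos: [434.7, -151.7, 214.5]
tcp_rot: [-3.141, 0.001, 0.189]
ft_force: [1.6, -0.4, 0.2]
opening: 0.005
grip_force: 0.0
```

{"method": "step_arm", "body": {"plan": [[[3,-34,0,0,-1],[6,-68,0,0,-1],[9,-102,8,0,-1],[12,-136,16,0,-1],[15,-170,24,0,-1],[18,-204,32,0,-1],[20,-238,40,0,-1],[20,-238,40,0,-1]]]}}

```text
t: 2.1
eef_pos: [409.0, 87.2, 173.4]
tcp_rot: [-3.141, 0.002, 0.192]
ft_force: [-0.2, -0.3, 0.1]
opening: 0.006
grip_force: 0.0
```

```bash
python3 - <<'E'
from cell import env
import cv2
s=env.state();print(s['t'],s['eef_pos'],s['tcp_rot'],s['opening'],s['ft_force'])
c=env.get_calibration("wrist");cv2.imwrite("pics/w1.png",env.read_camera("wrist"))
import pickle;pickle.dump(c,open("w1.pkl","wb"));print(c)
E
```

```text
2.1 [408.99497858  87.1853876  173.43771088] [-3.14075613e+00  2.30663775e-03  1.91983764e-01] 0.006035414140049897 [-0.18500993 -0.31383498  0.0939379 ]
{'K': array([[299.96993638,   0.        , 281.09971626],
       [  0.        , 299.96993638, 204.02223765],
       [  0.        ,   0.        ,   1.        ]]), 'D': array([-0.06596732,  0.        ,  0.        ,  0.        ,  0.        ]), 'extrinsics': array([[ 1.90092643e-01, -9.81766129e-01, -2.35102978e-04,
         8.58776960e+00],
       [ 9.53439934e-01,  1.84665134e-01, -2.38434646e-01,
        -3.87929174e+02],
       [ 2.34130475e-01,  4.51005154e-02,  9.71158517e-01,
        -4.48501834e+02],
       [ 0.00000000e+00,  0.00000000e+00,  0.00000000e+00,
         1.00000000e+00]])}
```

View pics/w1.png

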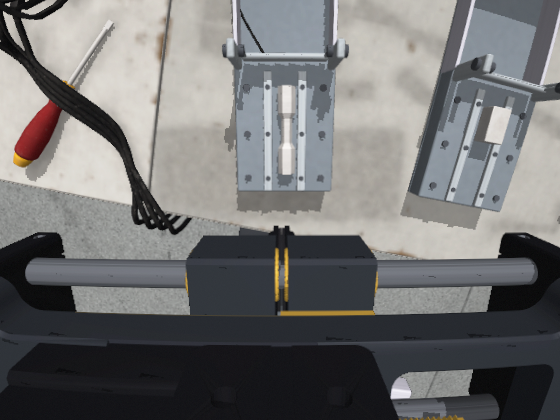

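The wrist view shows the gate nearly aligned: deck near corners (237,190) and (331,190), bar from (287,86) to (286,175), rails at u≈267 and 302, and fingertips at (282,230).

```bash
python3 - <<'E'
import pickle
from h import *
from scipy.optimize import least_squares
c=pickle.load(open("w1.pkl","rb"))
def W(q,P):
    a=q[2];R=np.array([[np.cos(a),-np.sin(a),0],[np.sin(a),np.cos(a),0],[0,0,1]]);return np.atleast_2d(P)@R.T+[q[0],q[1],0]
G=np.array([(-130,50,30),(-130,-50,30),(-128,17,35),(-128,-17,35),(-10,17,35),(-10,-17,35)],float)
U=np.array([(237,190),(331,190),(266,190),(303.5,190),(268,71.5),(302,71.5)])
r=least_squares(lambda q:(pix(c,W(q,G))-U).ravel(),[540,111,.19])
q=r.x;print("gate",q,np.round(r.fun.reshape(-1,2),1).tolist())
inv=lambda p:W([0,0,-q[2]],p-np.array([q[0],q[1],0]))[0]
for uv in[(286,175),(287,86)]: print("bar",inv(ray(c,uv,42)))
t=inv(np.array([409,87.2,173]));print("tcp in gate",t, "tip pix",pix(c,[[409,87.2,173.4]]))
E
```

```text
gate [5.39958672e+02 1.09466862e+02 1.89228580e-01] [[0.4, 1.1], [0.3, 1.3], [2.2, 0.2], [-2.8, 0.2], [-0.7, -1.2], [0.6, -1.1]]
bar [-110.97120844   -1.42574688   42.        ]
bar [-25.52202845  -1.91674844  42.        ]
tcp in gate [-132.80943759    2.76410587  173.        ] tip pix [[282.23723668 242.57808848]]
```

{"method": "step_arm", "body": {"plan": [[[0,4,30,0,-1],[0,4,60,0,-1],[0,4,90,0,-1],[0,4,115,0,-1],[0,4,130,0,-1],[0,4,135,0,-1],[0,4,135,0,-1]]]}}

```text
t: 2.73
eef_pos: [411.4, 78.6, 38.9]
tcp_rot: [-3.141, 0.002, 0.187]
ft_force: [0.1, -0.2, -0.2]
opening: 0.003
grip_force: 0.0
```

{"method": "step_arm", "body": {"plan": [[[0,-4.5,0,0,-1],[2,-4.5,0,0,-1],[5,-4.5,0,0,-1],[8,-4.5,0,0,-1],[11,-4.5,0,0,-1],[14,-4.5,0,0,-1],[17,-4.5,0,0,-1],[20,-4.5,0,0,-1]]]}}

```text
t: 3.4
eef_pos: [430.5, 87.5, 39.7]
tcp_rot: [3.142, 0.0, 0.188]
ft_force: [-1.8, -1.0, 1.9]
opening: 0.006
grip_force: 0.8
```

{"method": "step_arm", "body": {"plan": [[[4,0,0.5,0,-1],[8,0,1,0,-1],[12,0,1,0,-1],[16,0,1,0,-1],[20,0,1,0,-1],[24,0,1,0,-1],[28,0,1,0,-1],[32,0,1,0,-1]]]}}

```text
t: 4.07
eef_pos: [462.1, 93.5, 38.6]
tcp_rot: [3.142, 0.0, 0.188]
ft_force: [-0.3, 0.6, -0.4]
opening: 0.006
grip_force: 0.4
```

```bash
python3 - <<'E'
from cell import env
import cv2
s=env.state();print(s['t'],s['eef_pos'],s['ft_force'])
im=env.read_camera("wrist");cv2.imwrite("pics/w2.png",cv2.resize(im[0:280,140:420],None,fx=2,fy=2))
E
```

```text
4.0667 [462.14976787  93.48447693  38.5591895 ] [-0.31517808  0.6056565  -0.36073037]
```

View pics/w2.png

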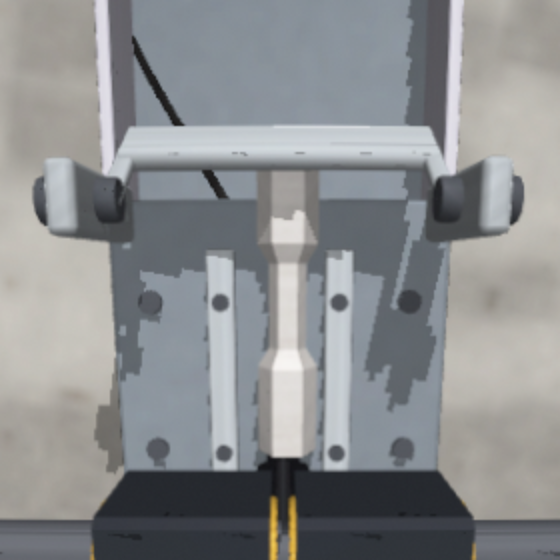

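The bar is straight under the opened flap (crop (287,200)) with the fingertips at its rear end (287,458). I continue the push.

{"method": "step_arm", "body": {"plan": [[[4,0,0,0,-1],[8,0,0,0,-1],[12,0,0,0,-1],[16,0,0,0,-1],[20,0,0,0,-1],[24,0,0,0,-1],[28,0,0,0,-1],[32,0,0,0,-1]]]}}

```text
t: 4.78
eef_pos: [493.5, 99.5, 38.6]
tcp_rot: [3.141, 0.0, 0.188]
ft_force: [-1.6, -0.2, 1.4]
opening: 0.005
grip_force: 0.8
```

{"method": "step_arm", "body": {"plan": [[[4,0,0,0,-1],[8,0,0,0,-1],[12,0,0,0,-1],[16,0,0,0,-1],[20,0,0,0,-1],[24,0,0,0,-1],[28,0,0,0,-1],[31,0,0,0,-1]]]}}

```text
t: 5.45
eef_pos: [524.2, 105.3, 38.5]
tcp_rot: [3.141, -0.0, 0.188]
ft_force: [-0.8, -0.4, -1.0]
opening: 0.005
grip_force: 0.4
```

```bash
python3 - <<'E'
from cell import env
import cv2
s=env.state();print(s['t'],s['eef_pos'],s['ft_force'])
im=env.read_camera("wrist");cv2.imwrite("pics/w3.png",cv2.resize(im[0:280,140:420],None,fx=2,fy=2))
E
```

```text
5.45 [524.21016896 105.28974867  38.54192428] [-0.83894971 -0.40039921 -1.01819858]
```

View pics/w3.png

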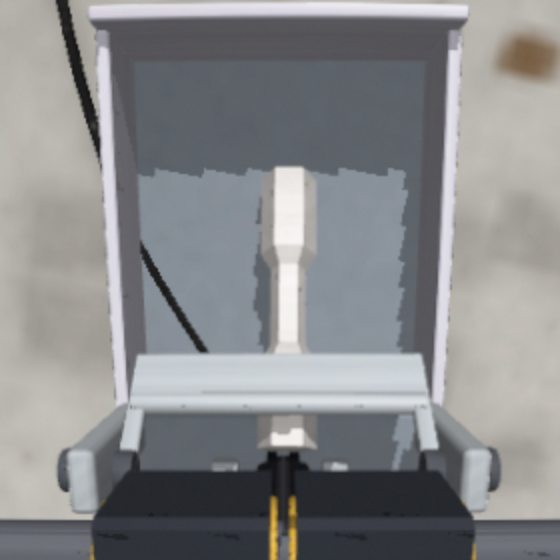

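The bar is tilted down into the tray and its rear end (287,435) is just short of the edge. The last few millimetres go slowly.

{"method": "step_arm", "body": {"plan": [[[3,0,0,0,-1],[6,0,0,0,-1],[9,0,0,0,-1],[12,0,0,0,-1],[14,0,0,0,-1],[16,0,0,0,-1],[18,0,0,0,-1],[18,0,0,0,-1]]]}}

```text
t: 6.17
eef_pos: [541.3, 108.6, 38.6]
tcp_rot: [3.142, 0.0, 0.188]
ft_force: [-2.4, -0.7, 1.6]
opening: 0.005
grip_force: 1.0
```

```bash
python3 - <<'E'
from cell import env
import cv2
s=env.state();print(s['t'],s['eef_pos'],s['ft_force'])
im=env.read_camera("wrist");cv2.imwrite("pics/w4.png",cv2.resize(im[0:280,140:420],None,fx=2,fy=2))
E
```

```text
6.1667 [541.34137965 108.59004032  38.63547594] [-2.3810078  -0.67559911  1.58405723]
```

View pics/w4.png

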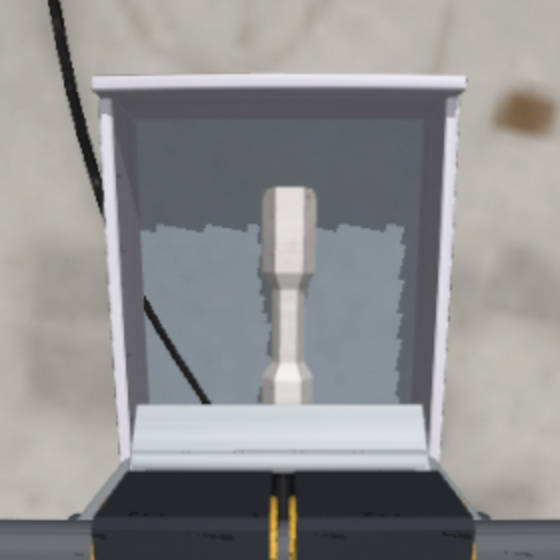

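The flap rests on the fingers and the bar's far end is at crop (288,188); its rear is hidden, so I compute where it must be.

```bash
python3 - <<'E'
from cell import env
from h import *
c=env.get_calibration("wrist");a=.189
for n,uv in(("end",(284,94)),("shoulder1",(284,137)),("shoulder2",(284,182)),("wall",(281,39))):
    for z in((38,) if n=="wall" else (12,19,25,31)):
        p=ray(c,uv,z)-[540.3,110,0];print(n,z,round(p[0]*np.cos(a)+p[1]*np.sin(a),1))
E
```

```text
end 12 88.8
end 19 88.0
end 25 87.3
end 31 86.6
shoulder1 12 62.4
shoulder1 19 62.5
shoulder1 25 62.6
shoulder1 31 62.7
shoulder2 12 33.1
shoulder2 19 34.3
shoulder2 25 35.3
shoulder2 31 36.3
wall 38 113.7
```

{"method": "step_arm", "body": {"plan": [[[1.5,0,0,0,-1],[3,0,0,0,-1],[4.5,0,0,0,-1],[6,0,0,0,-1],[6,0,0,0,-1]]]}}

```text
t: 6.63
eef_pos: [542.5, 108.9, 38.8]
tcp_rot: [-3.141, 0.011, 0.189]
ft_force: [-25.0, -7.6, 22.5]
opening: 0.002
grip_force: 12.9
```

```bash
python3 - <<'E'
from cell import env
import cv2
s=env.state();print(s['t'],s['eef_pos'],s['ft_force'])
im=env.read_camera("wrist");cv2.imwrite("pics/w5.png",cv2.resize(im[0:280,140:420],None,fx=2,fy=2))
E
```

```text
6.6333 [542.45979066 108.94060942  38.79212423] [-24.95409203  -7.60120355  22.53953212]
```

View pics/w5.png

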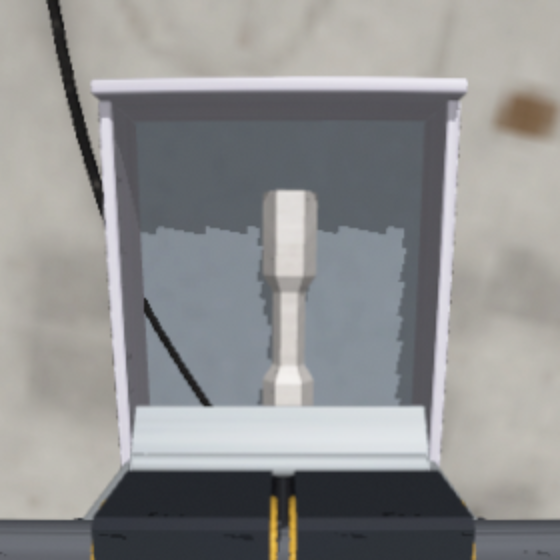

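There is 25 N of resistance because the flap is at its stop against the fingers. The bar's near/far width ratio (49/54 px) matches the tray wall tops (318/352 px), so it lies level. I draw back.

{"method": "step_arm", "body": {"plan": [[[-5,0,0,0,-1],[-10,0,0,0,-1],[-20,0,0,0,-1],[-32,0,0,0,-1],[-48,0,0,0,-1],[-64,0,0,0,-1],[-80,0,0,0,-1],[-80,0,-15,0,-1]]]}}

```text
t: 7.35
eef_pos: [464.6, 94.3, 51.9]
tcp_rot: [-3.141, 0.005, 0.188]
ft_force: [1.0, 0.2, 1.4]
opening: 0.006
grip_force: 0.0
```

{"method": "step_arm", "body": {"plan": [[[0,0,-25,0,-1],[0,0,-50,0,-1],[0,0,-75,0,-1],[0,0,-100,0,-1],[0,0,-120,0,-1],[0,0,-120,0,-1],[0,0,-120,0,-1],[0,0,-120,0,-1]]]}}

```text
t: 8.02
eef_pos: [468.1, 94.7, 172.9]
tcp_rot: [-3.142, 0.001, 0.188]
ft_force: [-0.1, -1.3, -0.3]
opening: 0.001
grip_force: 0.0
```

```bash
python3 - <<'E'
from cell import env
from h import *
import pickle
s=env.state();print(s['t'],s['eef_pos'],s['ft_force'])
c=env.get_calibration("wrist");pickle.dump(c,open("w6.pkl","wb"))
im=env.read_camera("wrist");cv2.imwrite("pics/w6.png",cv2.resize(im[0:200,140:400],None,fx=3,fy=3,interpolation=cv2.INTER_CUBIC))
E
```

```text
8.0167 [468.13975544  94.69851255 172.86982152] [-0.14571333 -1.25900417 -0.33644772]
```

View pics/w6.png

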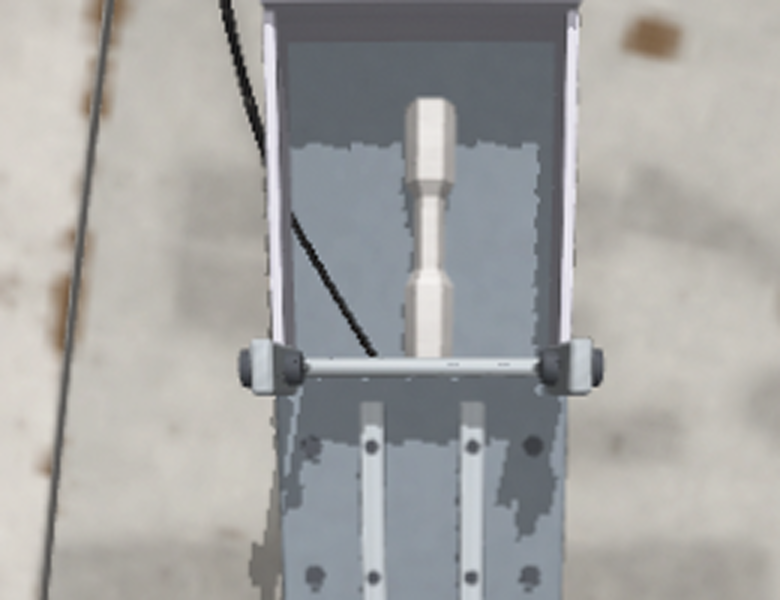

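The flap hangs shut and the bar lies in the tray, crop (430,98)–(428,357). I check its level with a side view, overlaying the flat and leaning hypotheses on the far-end and shoulder points.

```bash
python3 - <<'E'
from cell import env
from h import *
import pickle
c=pickle.load(open("w6.pkl","rb"));a=.189
def W(P):
    R=np.array([[np.cos(a),-np.sin(a),0],[np.sin(a),np.cos(a),0],[0,0,1]]);return np.atleast_2d(np.array(P,float))@R.T+[540.3,110,0]
cr=lambda p:(p+.5-[140,0])*3-.5
wf=cr(pix(c,W([(88,-8.5,11.5),(88,8.5,11.5),(10,-8.5,11.5),(10,8.5,11.5)])));print("flat widths",wf[1]-wf[0],wf[3]-wf[2])
wl=cr(pix(c,W([(86,-8.5,12),(86,8.5,12),(10,-8.5,36),(10,8.5,36)])));print("lean widths",wl[1]-wl[0],wl[3]-wl[2])
for t in (19,):
  print("end flat",cr(pix(c,W([(88,0,19),(5,0,19),(112,0,38)]))))
s=env.get_calibration("side");im=env.read_camera("side")
p=pix(s,W([(60,0,20)]))[0];x,y=int(p[0]),int(p[1]);print(p)
x0,y0=x-50,y-35
cv2.imwrite("pics/s2.png",cv2.resize(im[y0:y0+70,x0:x0+100],None,fx=8,fy=8,interpolation=cv2.INTER_CUBIC))
q=lambda P:((pix(s,W(P))+.5-[x0,y0])*8-.5).round()
print("flat top ends",q([(88,0,19),(4,0,19)]),"lean",q([(88,0,18),(6,0,44)]),"wall",q([(112,46,38),(4,46,30)]))
E
```

```text
flat widths [-50.06316482   0.09108912] [-47.91232382   0.0843586 ]
lean widths [-50.09181091   0.09106777] [-51.78694316   0.09163924]
end flat [[420.90326531  99.08318002]
 [421.44845639 355.0205846 ]
 [420.54761343  -2.53181488]]
[259.74651236 232.81575183]
flat top ends [[342. 290.]
 [545. 298.]] lean [[343. 292.]
 [539. 241.]] wall [[262. 286.]
 [530. 316.]]
```

View pics/s2.png

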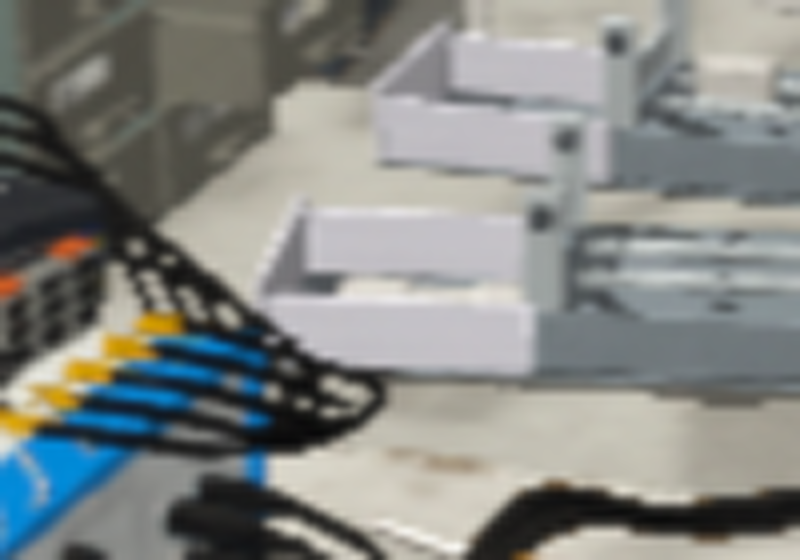

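The side view shows the bar low in the tray from (345,285) to (520,292), on the flat line; leaning would put its rear end near v=241. The wrist widths of 51/48 px also match flat (50/48).

```bash
python3 -c "
from cell import env
print(env.job_done())"
```

```text
the job is handed in; nothing more can be done
None
```

I pushed the bar under its flap until it dropped off the deck; it lies flat in the tray, the flap hangs shut, and the job is handed in at about 8 s with no verdict returned; near the end the fingers pressed on the open flap with about 25–35 N (contact force on the bar itself not measured).

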